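# Isolate the bench supply and pop its fuse hatch

## Task

The grey bench power supply needs its fuses looked at. First switch it off by pressing down the raised end of its power rocker, then press the near end of the narrow fuse hatch down once, let go so that it pops up, and make sure it stays standing open. Only press with the fingertips: do not push the hatch back down once it has popped, leave the wide battery hatch shut, and do not pick up or push away any of the things lying about.

Things in the scene. Friction and masses are not known exactly. Their poses are not given: they have to be found in the camera images.
- case: the bench power supply: grey box 220 mm deep (x), 310 mm wide (y), top 70 mm above the table; fixed. Origin: centre of its underside; x points away from its front (which faces the robot), y left, z up. On top: power rocker at the middle of the front, 77 mm before the centre; a dial (60 mm wide, 44 mm tall) to its right, a tin to its left; behind them two bays side by side, either way round
- power_rocker (a joint): angle of the power rocker, a grey paddle 26 mm (x) by 64 mm (y) by 6 mm, pivoted at its middle 17 mm above the case's top like a see-saw: 0 = on (its left, +y, end raised), 0.4 = fully off (left end down). It stays where it is left; about 1 to 3 N turns it
- rocker_raised_end (a point): the spot to press on the power rocker: on its upper face, 24 mm left (+y) of the pivot, on its centre line. It moves with the rocker and goes down about 10 mm when the rocker is turned fully off; nothing is in the way of a fingertip up to 30 mm wide there
- fuse_hatch (a joint): angle of the fuse hatch, a black plate 46 mm wide, 90 mm long, hinged along its far edge: 0 latched shut, 0.9 fully open (up and back), -0.05 pressed in. Push-push latch: pressed in 3 mm at the near end (about 3 N; firm stop at 4 mm) and released, it springs open in 0.6 s and stays; pushed down and in again it latches. It cannot be pulled open
- fuse_press (a point): the spot to press on the fuse hatch: on its upper face, on its centre line, 13 mm from its near (-x) edge and 77 mm from the hinge. With the hatch shut it is 38 mm above the case's top and 8 mm above the bay's rim. It moves with the hatch (about 60 mm up when open)
- fuse_hinge (a point): the hinge of the fuse hatch, at the middle of its far (+x) edge, 32 mm above the case's top
- fuse_bay: the narrow bay that holds the fuse hatch: grey frame 120 mm (x) by 68 mm (y), rim 30 mm above the case's top; fixed on the case, axes parallel to the case's. Origin at the centre of its underside, on the case's top
- battery_hatch (a joint): angle of the battery hatch, a black plate 80 mm wide, 90 mm long, hinged along its far edge, with the same push-push latch: 0 latched shut, 0.9 fully open; to be left shut
- battery_press (a point): the middle of the near end of the battery hatch's upper face, as for the fuse hatch; not to be pressed
- battery_bay: the wide bay that holds the battery hatch: grey frame 120 mm (x) by 102 mm (y), otherwise like the fuse bay
- tip_tin: small round steel tin, 36 mm across and 30 mm tall, standing on the front of the power supply's top, left of the rocker; origin at the centre of its underside; loose, to be left alone
- tweezers: steel tweezers, 110 x 7 x 8 mm, lying on the power supply's top in the gap between the two bays; origin at the centre of the underside; loose, to be left alone
- solder_spool: aluminium spool, 60 mm across and 46 mm tall, standing on the table just left (+y) of the power supply; origin at the centre of its underside; loose, to be left alone
- screwdriver: black-handled screwdriver, 170 mm, lying on the table just right (-y) of the power supply; origin under its middle; loose, to be left alone
- cutters: side cutters with black grips, 115 mm long, lying on the table to the left; origin under the pivot; loose, to be left alone
- multimeter: hand-held meter, 175 x 85 x 36 mm, orange rim and black face, lying on the table to the right; origin at the centre of its underside; loose, to be left alone

How it is judged:
On the way, in this order (a step that is already met when the one before it is completed fails the run):
1. the power rocker is pressed over to off (value of joint power_rocker above 0.3 rad), for 0.1 s.
2. the shut fuse hatch is pressed in past its latch by the fingers (value of joint fuse_hatch below -0.02 rad and contact force between the fingers and fuse_bay above 0.5 N), for 0.02 s.
3. the fuse hatch has popped and stands open (value of joint fuse_hatch above 0.75 rad), for 0.4 s.
At the end, for the whole second after the job is handed in: the power rocker is off (over 0.3 rad of 0.4), the fuse hatch stands open and still (over 0.75 rad of 0.9), and the battery hatch is shut (under 0.03 rad) (value of joint power_rocker above 0.3 rad and value of joint fuse_hatch above 0.75 rad and velocity of joint fuse_hatch between -0.1 and 0.1 rad/s and value of joint battery_hatch below 0.03 rad); the robot touches nothing.
It fails at once if the fuse hatch is opened while the power is still on (value of joint fuse_hatch above 0.1 rad and value of joint power_rocker below 0.2 rad).
It fails at once if the fuse hatch is pushed back down after it popped (value of joint fuse_hatch between 0.2 and 0.6 rad and velocity of joint fuse_hatch below -0.2 rad/s).
It fails at once if the battery hatch is popped (value of joint battery_hatch above 0.1 rad).
It fails at once if one of the loose things is lifted, carried or pushed away (moved over 25 mm) (distance of any of tip_tin, tweezers, solder_spool, screwdriver, cutters, multimeter from where it was at the start of the episode above 0.025 m).
It also fails if it takes over 32 s, if anything falls off the work surface, if the arm or the gripper's body presses on something with over 40 N, if the wrist force passes 120 N, or if a joint passes its speed limit or range.

## Robot

A 6-joint arm with a two-finger parallel gripper is mounted at the origin on the work surface. World frame = base frame: x ahead of the robot, y to its left, z up, the work surface at z = 0. Lengths are in m, angles in rad, forces in N, time in s.
With the tool pointing down it reaches from about 0.375 to 0.9 m from the base axis. Payload 3.1 kg.
Tool frame: the origin (TCP) lies at the very end of the fingers, on their centre line; the grasp point (between the pads) lies 19 mm behind it; z points along the fingers, y is the direction in which the jaws open and shut (so a half turn about z gives the same grasp; the last joint's range is limited). The gripper opens to 87 mm and grips with 3 to 60 N. Pads are 19 mm wide; open, the fingers measure 117 mm over their backs; the gripper's body (75 mm by 190 mm) begins 51 mm behind the grasp point.
Start: joints at [-1.506, 0.527, 1.433, -0, 1.181, -0.178], TCP at [0.151, -0.606, 0.197] pointing down, gripper open.
Joint ranges: [-3.08, 3.08], [-0.75, 2.2], [0.22, 2.44], [-1.43, 4.57], [0, 2.65], [-2.85, 2.85]. Speed limits (rad/s): [2.79, 2.79, 3.14, 3.14, 3.14, 3.14].

## Interface

Orientations are given as a unit quaternion [x, y, z, w].
In Python, from rig import robot gives the robot as it stands.
- The arm moves only by the tool arm_command, never from a script. Its argument "targets" is a list of rows, each a list of 5 numbers: the shift along the tool's x, y, z in cm, then the turn about the tool's z in rad, then the finger opening in cm, from 0 to 8.7. In form: [[dx, dy, dz, spin, hand], ...]. A call has 1 to 5 rows; each row is the pose to reach, as a shift and turn from the pose commanded when the call began, along the tool's axes at that moment; what a row does not reach only later rows make up. A row lasts 1/8 s, in which the tool goes at most 62.5 mm and 10.7 degrees, less where a joint would pass 70% of its speed; a pose out of reach is approached as far as the arm can. A call with a gripper value outside its range is refused whole. The fingers move at their own pace and stop on an object; "newtons" is the grip in N (left out, the last holds). Time passes only in rows, so rows that repeat a pose let the fingers close. It gives the time, the measured TCP pose, the force and the opening at its end, in the units of the state.
- robot.get_obs(): the state, without advancing time (a new reading comes with each control period).
- robot.camera(name): name is "side" or "top" or "wrist"; returns (picture, depth): 384x512x3 uint8, red, green, blue; 384x512 float32, m along the optical axis (not along the pixel's ray), 0 where there is no reading.
- robot.camera_model(name): a dict with "mtx" (3x3 intrinsics, pixels), "extrinsics" (4x4, takes a point from world to camera coordinates). Camera axes: x right, y up, looking along -z (the intrinsics and any distortion apply to the point x, -y, -z); pixel columns grow to the right and rows downward; lengths in m; the calibration is good to about 2 mm. A picture is of the moment at which its call begins: read the wrist's pose just before it. camera_model takes no time and is no camera call; for the wrist camera it gives the pose at the moment of the call.
- robot.hand_in(): hands the job in, once; it reports no verdict.
The state is a dict: "time": time; "q": joint angles; "joint_velocities": joint speeds; "joint_torque": joint torques, N m; "position": TCP position; "tool_rot": TCP orientation; "ft_force": force on the tool from outside, world axes, zero at the start; "moment": the same for the moment, N m; "grip_width": finger opening in m.
Only numpy, scipy, OpenCV 4.12 (cv2) and the standard library are available. Lean on these libraries where they do the work, as an engineer would, in place of code of your own. Each camera call takes 0.05 s, during which the arm holds its last target.

## Working session

There is one attempt and no reset: what is moved stays moved. The work goes in short steps, Python scripts to look and compute and a tool call to move; the robot and the scene stay as the last step left them, time stands still between calls to the robot, and variables do not carry over. Pictures are saved under pics/ and viewed, and the job is handed in when it is done.

Besides the shell and the picture viewer there is one more tool, called after ">>>" as a command line: name --pt "numbers of a row" for each row, then --argument value for the rest. arm_command: Moves the arm, as the interface text tells. Its arguments: {"type":"object","properties":{"targets":{"type":"array","items":{"type":"array","items":{"type":"number"}}},"newtons":{"type":"number"}},"required":["targets"]}

```bash
mkdir -p pics; ls; cat > h.py <<'E'
import numpy as np, cv2
from rig import robot
def snap(n,f):
    m=robot.camera_model(n); p,d=robot.camera(n)
    cv2.imwrite('pics/'+f+'.png',p[:,:,::-1]); np.savez('pics/'+f+'.npz',p=p,d=d,K=m['mtx'],E=m['extrinsics'])
def pts(f):
    z=np.load('pics/'+f+'.npz'); d=z['d'];K=np.array(z['K']);E=np.array(z['E'])
    v,u=np.mgrid[:d.shape[0],:d.shape[1]]
    X=(u-K[0,2])/K[0,0]*d; Y=(v-K[1,2])/K[1,1]*d
    c=np.stack([X,-Y,-d,np.ones_like(d)],-1)
    w=c@np.linalg.inv(E).T
    w[d==0]=np.nan
    return z['p'],w[...,:3]
E
python3 - <<'E'
from h import *
o=robot.get_obs();print(o)
snap('top','top1');snap('side','side1')
E
```

```text
pics
{'time': 0.0, 'q': array([-1.50547944e+00,  5.28450749e-01,  1.43393359e+00,  9.59220195e-06,
        1.18140835e+00, -1.78482899e-01]), 'joint_velocities': array([-2.72081314e-04, -8.57138370e-04, -6.84526057e-05,  3.30542042e-04,
       -4.22633207e-04,  1.37781648e-03]), 'joint_torque': array([ 1.16211584e-03, -4.40039527e+01, -1.76590222e+01,  6.32795342e-02,
        5.82122756e-02, -1.72785717e-04]), 'position': array([ 0.15085811, -0.60568725,  0.19617124]), 'tool_rot': array([ 9.92579025e-01,  1.21596336e-01,  6.66370546e-05, -1.09800619e-03]), 'ft_force': array([-0.06738501, -0.06201025, -0.4085136 ]), 'moment': array([-0.03676151, -0.01747662, -0.0019082 ]), 'grip_width': 0.08758857630213457}
```

View pics/top1.png

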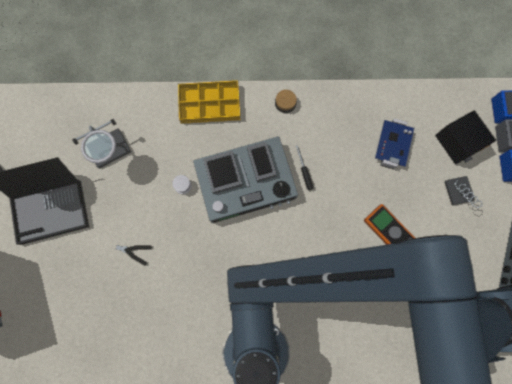

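View pics/side1.png

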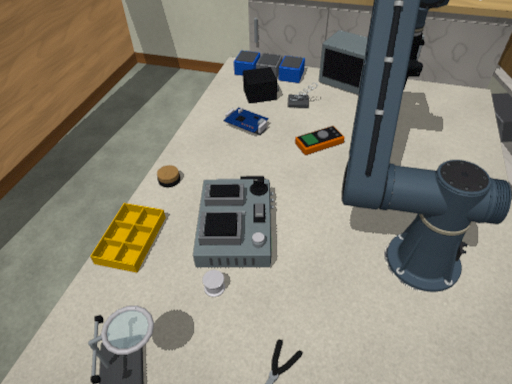

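The top view shows the case centred near (245,180), turned slightly. The fuse hatch is at (262,160), the battery hatch at (224,170), the rocker at (251,198), the dial at (281,188) and the tin at (218,207).

```bash
python3 - <<'E'
from h import *
for f,(a,b,c,d) in {'top1':(125,235,170,330),'side1':(165,300,180,290)}.items():
    p,w=pts(f); cr=p[a:b,c:d,::-1]
    cv2.imwrite('pics/crop_'+f+'.png',cv2.resize(cr,None,fx=5 if f=='top1' else 4.4,fy=5 if f=='top1' else 4.4,interpolation=cv2.INTER_CUBIC))
p,w=pts('top1')
z=w[...,2]
reg=np.zeros(z.shape,bool);reg[130:235,185:305]=1
m=reg&(z>.062)&(z<.13)
n,l,s,c=cv2.connectedComponentsWithStats(m.astype(np.uint8));k=1+np.argmax(s[1:,4]);m=l==k
q=w[m]; print(m.sum(),np.histogram(q[:,2],20))
r=cv2.minAreaRect(q[:,:2].astype(np.float32)*1000);print('case',r)
hsv=cv2.cvtColor(p,cv2.COLOR_RGB2GRAY)
dark=m&(hsv<55)
n,l,s,c=cv2.connectedComponentsWithStats(dark.astype(np.uint8))
for i in range(1,n):
    if s[i,4]>30:
        qq=w[l==i]; print(i,s[i],c[i],np.median(qq,0),cv2.minAreaRect(qq[:,:2].astype(np.float32)*1000))
for (u,v) in [(251,198),(245,199),(258,196),(218,207),(281,188),(262,160),(224,170),(245,170)]: print(u,v,w[v,u])
E
```

```text
5721 (array([ 220,  712, 1191,  915,  359,  132,   81,   63,   47,   55,   66,
        159,  248,  298,  223,  368,  367,  169,   38,   10]), array([0.06203608, 0.06487939, 0.0677227 , 0.07056601, 0.07340932,
       0.07625263, 0.07909594, 0.08193925, 0.08478255, 0.08762586,
       0.09046917, 0.09331248, 0.09615579, 0.0989991 , 0.10184241,
       0.10468572, 0.10752903, 0.11037234, 0.11321564, 0.11605895,
       0.11890226]))
case ((568.8762817382812, 30.257965087890625), (223.6017608642578, 310.3741455078125), 15.655091285705566)
1 [252 147  20  28 355] [261.34929577 160.50704225] [ 0.61618215 -0.02489697  0.10774227] ((617.7296752929688, -25.472644805908203), (88.1015625, 44.22167205810547), 16.04613494873047)
2 [208 156  29  31 614] [222.17263844 171.11889251] [0.58083787 0.10496934 0.10776604] ((583.34619140625, 105.11199951171875), (88.01644134521484, 78.61915588378906), 15.649421691894531)
3 [273 182  17  15 183] [281.10382514 189.33333333] [ 0.52044515 -0.08971528  0.0790845 ] ((524.6445922851562, -90.57728576660156), (53.77772903442383, 49.35807800292969), 86.2120132446289)
251 198 [0.49219038 0.01034723 0.09127952]
245 199 [0.48905182 0.03015112 0.09145002]
258 196 [ 0.50047474 -0.01292645  0.08239408]
218 207 [0.46206596 0.11832935 0.09894266]
281 188 [ 0.51841332 -0.0875587   0.11890226]
262 160 [ 0.61867822 -0.02785948  0.10271665]
224 170 [0.58393326 0.0982978  0.10958298]
245 170 [0.59346465 0.02973514 0.07148276]
```

```bash
python3 - <<'E'
from h import *
for n in('top','side'):
    print(n,robot.camera_model(n))
E
```

```text
top {'mtx': array([[420.06221553,   0.        , 253.29162284],
       [  0.        , 420.06221553, 191.45336996],
       [  0.        ,   0.        ,   1.        ]]), 'extrinsics': array([[-1.24573673e-02, -9.99918288e-01, -2.86892976e-03,
         9.18486582e-03],
       [ 9.76595910e-01, -1.27828240e-02,  2.14702186e-01,
        -5.21719034e-01],
       [-2.14721316e-01, -1.27161066e-04,  9.76675351e-01,
        -1.36828440e+00],
       [ 0.00000000e+00,  0.00000000e+00,  0.00000000e+00,
         1.00000000e+00]])}
side {'mtx': array([[402.70130892,   0.        , 255.78245101],
       [  0.        , 402.70130892, 200.02953304],
       [  0.        ,   0.        ,   1.        ]]), 'extrinsics': array([[-0.95959526, -0.2807603 , -0.01872415,  0.49050682],
       [ 0.19091499, -0.698512  ,  0.68966111, -0.17961401],
       [-0.20670851,  0.65822081,  0.72389015, -1.1848713 ],
       [ 0.        ,  0.        ,  0.        ,  1.        ]])}
```

>>> arm_command --pt "4 -4.4 -0.5 -0.03 0" --pt "8 -8.8 -1 -0.03 0" --pt "12 -13.2 -1 -0.03 0" --pt "16 -17.6 -1 -0.03 0" --pt "20 -22 -1 -0.03 0" --newtons 20

```text
time: 0.72
position: [0.2924, -0.3428, 0.207]
tool_rot: [0.991, 0.136, 0.0, -0.0]
ft_force: [1.3, 0.4, -0.0]
grip_width: 0.0451
```

View pics/crop_top1.png

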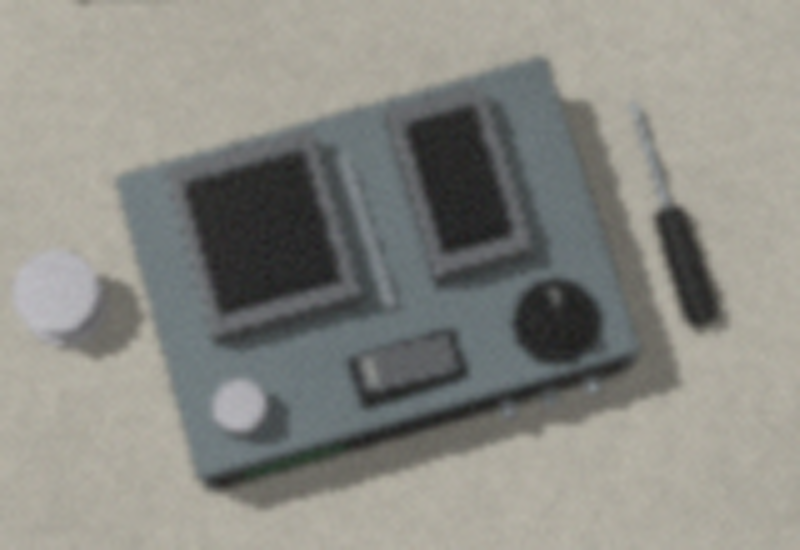

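The crop shows the rocker in its dark bezel at crop (408,365), the fuse hatch at (460,180), the battery hatch at (263,230) and the tweezers between the bays. The layout matches the measurements.

```bash
cat >> h.py <<'E'
def rel(T):
    from scipy.spatial.transform import Rotation as R
    o=robot.get_obs(); r=R.from_quat(o['tool_rot'])
    print('pos',o['position'],'yaw',np.degrees(np.arctan2(r.as_matrix()[1,0],r.as_matrix()[0,0])),'rel cm',r.inv().apply(np.array(T)-o['position'])*100)
E
python3 - <<'E'
from h import *
rel([.45,.02,.21])
E
```

```text
pos [ 0.29242002 -0.34280569  0.20698306] yaw 15.64846986106272 rel cm [ 24.96010889 -30.68543501  -0.28681177]
```

>>> arm_command --pt "3.8 -4.7 0 0 0" --pt "7.6 -9.4 0 0 0" --pt "11.4 -14.1 0 0 0" --pt "15.2 -18.8 0 0 0" --pt "19 -23.5 0 0 0"

```text
time: 1.35
position: [0.4117, -0.0653, 0.2072]
tool_rot: [0.991, 0.136, 0.0, 0.0]
ft_force: [1.2, -0.6, -0.2]
grip_width: 0.0019
```

>>> arm_command --pt "2.5 -3.3 0 0 0" --pt "5 -6.6 0 0 0" --pt "5 -6.6 0 0 0"

```text
time: 1.72
position: [0.4418, 0.0122, 0.2069]
tool_rot: [0.99, 0.139, -0.0, -0.0]
ft_force: [-0.5, -0.8, -0.9]
grip_width: 0.0004
```

```bash
python3 - <<'E'
from h import *
snap('wrist','w1'); rel([.487,.036,.13]); 
p,w=pts('w1'); print(robot.camera_model('wrist'))
E
```

```text
pos [0.44131437 0.01092038 0.2068832 ] yaw 15.876446579303636 rel cm [ 5.08710285 -1.16205221  7.68393938]
{'mtx': array([[316.38345487,   0.        , 257.32490817],
       [  0.        , 316.38345487, 192.7755852 ],
       [  0.        ,   0.        ,   1.        ]]), 'extrinsics': array([[ 2.73235358e-01, -9.61946904e-01,  7.70034645e-04,
        -1.10533394e-01],
       [ 9.15996013e-01,  2.59938657e-01, -3.05586646e-01,
        -3.67510273e-01],
       [ 2.93757966e-01,  8.42024255e-02,  9.52163961e-01,
        -5.31583232e-01],
       [ 0.00000000e+00,  0.00000000e+00,  0.00000000e+00,
         1.00000000e+00]])}
```

View pics/w1.png

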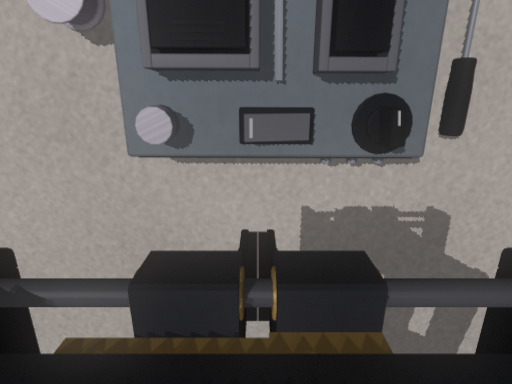

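The wrist view shows the rocker paddle at columns 243–310, rows 113–142, with a white mark at its left end. The fuse hatch's near end is around (362,55).

```bash
python3 - <<'E'
from h import *
p,w=pts('w1')
for u in (246,252,260,268,277,286,295,305): print(u,w[127,u],p[127,u])
g=p.max(2)
m=np.zeros(g.shape,np.uint8); m[110:146,236:318]=(g[110:146,236:318]>45)
n,l,s,c=cv2.connectedComponentsWithStats(m)
for i in range(1,n):
  if s[i,4]>60:
    q=w[l==i]; print(s[i],c[i],np.nanmean(q,0),cv2.minAreaRect((q[:,:2]*1000).astype(np.float32)))
for u,v in [(362,50),(362,30),(362,54),(335,50),(388,50)]: print(u,v,w[v,u],p[v,u])
E
```

```text
246 [0.49023014 0.03661577 0.0951276 ] [87 85 91]
252 [0.49173759 0.03124618 0.09488503] [138 136 138]
260 [0.49369699 0.02405251 0.09401025] [85 85 90]
268 [0.49549585 0.01670188 0.09125812] [86 86 90]
277 [0.49769876 0.00841519 0.08975499] [85 85 90]
286 [4.99941761e-01 7.27949365e-05 8.84728770e-02] [85 84 90]
295 [ 0.50214387 -0.00846402  0.0863092 ] [84 84 89]
305 [ 0.5046583  -0.01800488  0.08437853] [85 84 90]
[ 236  110   82   36 2413] [276.13758806 128.23373394] [0.49586997 0.00820252 0.08510233] ((495.0487060546875, 6.516254425048828), (35.11537551879883, 83.16374206542969), 15.952712059020996)
362 50 [ 0.57886542 -0.03951628  0.1074045 ] [25 25 28]
362 30 [ 0.59290272 -0.03398367  0.10724101] [25 25 29]
362 54 [ 0.58237897 -0.04983544  0.07272664] [23 23 25]
335 50 [ 0.57283211 -0.01807683  0.1066197 ] [27 28 30]
388 50 [ 0.58475839 -0.06022945  0.10762555] [34 35 37]
```

>>> arm_command --pt "2.6 -0.6 3.5 0 0" --pt "5.3 -1.1 7 0 0" --pt "5.3 -1.1 9.5 0 0" --pt "5.3 -1.1 9.5 0 0" --newtons 30

```text
time: 2.28
position: [0.4875, 0.034, 0.1104]
tool_rot: [0.991, 0.136, -0.003, -0.001]
ft_force: [-0.6, 0.2, 0.3]
grip_width: 0.0009
```

```bash
python3 - <<'E'
from h import *
rel([.489,.0355,.087])
E
```

```text
pos [0.48753648 0.03396586 0.11037562] yaw 15.604008527546455 rel cm [ 0.19485361 -0.10342965  2.3367683 ]
```

>>> arm_command --pt "0.1 -0.1 0.6 0 0" --pt "0.1 -0.1 1.2 0 0" --pt "0.1 -0.1 1.8 0 0" --pt "0.1 -0.1 2.4 0 0" --pt "0.1 -0.1 2.4 0 0"

```text
time: 2.9
position: [0.4899, 0.0362, 0.0878]
tool_rot: [0.991, 0.137, -0.0, -0.0]
ft_force: [-0.6, -0.2, -0.8]
grip_width: 0.0009
```

>>> arm_command --pt "0 0 0.2 0 0" --pt "0 0 0.3 0 0" --pt "0 0 0.3 0 0"

```text
time: 3.28
position: [0.4903, 0.0361, 0.0851]
tool_rot: [0.991, 0.136, 0.0, -0.0]
ft_force: [-0.1, 1.2, -0.0]
grip_width: 0.0003
```

```bash
python3 - <<'E'
from h import *
snap('wrist','w2'); snap('side','s2'); print(robot.get_obs()['ft_force'],robot.get_obs()['position'])
a=cv2.imread('pics/w2.png'); b=cv2.imread('pics/s2.png')[160:270,180:300]
cv2.imwrite('pics/s2c.png',cv2.resize(b,None,fx=5,fy=5,interpolation=cv2.INTER_CUBIC))
E
```

```text
[-0.26934128 -0.58991403  0.55412029] [0.49032964 0.03613604 0.08521388]
```

View pics/w2.png

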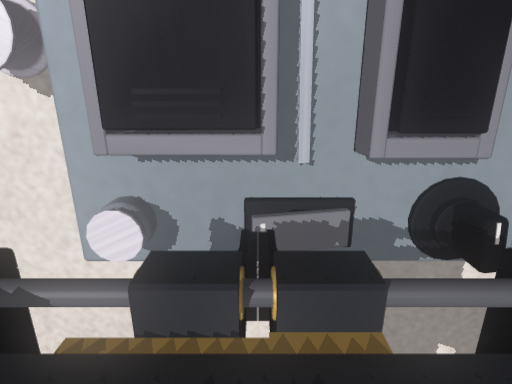

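View pics/s2c.png

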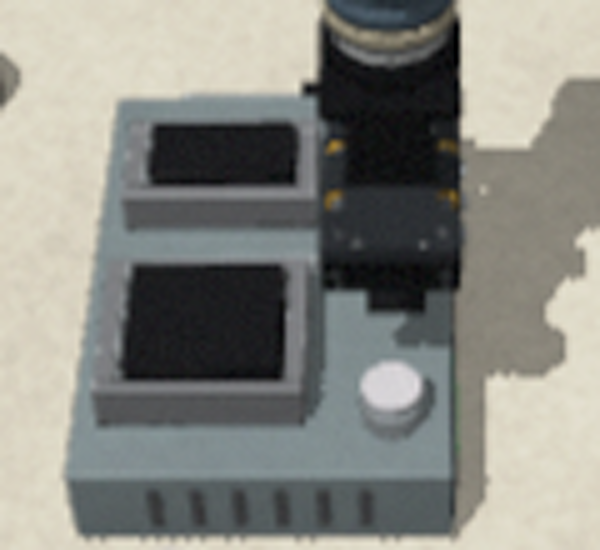

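The wrist view shows the fingertips on the rocker's left part at (258,230). The paddle's right end at (330,230) now looks raised, so I'll check its tilt from the depth.

```bash
python3 - <<'E'
from h import *
p,w=pts('w2')
c=np.array([.4965,.0085]);yy=np.array([-.2706,.9627])
for u in (280,290,300,310,320,330,340,347):
    q=w[232,u]; print(u,q,'ylocal',(q[:2]-c)@yy)
E
```

```text
280 [0.4955466  0.02264314 0.09207536] ylocal 0.01387358832714573
290 [0.49720067 0.01663122 0.09201238] ylocal 0.007638322457469562
300 [0.49787875 0.00996898 0.08953698] ylocal 0.001041101967326291
310 [0.49910447 0.00352292 0.08832843] ylocal -0.005496206688885194
320 [ 0.50026651 -0.00307861  0.08689653] ylocal -0.01216594552899539
330 [ 0.50155362 -0.00968005  0.08572518] ylocal -0.01886944155286869
340 [ 0.50283821 -0.01638649  0.0844873 ] ylocal -0.02567334263009593
347 [ 0.50361047 -0.0212955   0.08323118] ylocal -0.030608217272854437
```

```bash
python3 - <<'E'
from h import *
p,w=pts('w2')
c=np.array([.4965,.0085]);yy=np.array([-.2706,.9627]);xx=np.array([.9627,.2706])
for u in (232,246,252,262,270):
  for v in range(206,252,4):
    q=w[v,u]; print(u,v,p[v,u],q.round(4),'xl,yl mm',((q[:2]-c)@xx*1e3).round(1),((q[:2]-c)@yy*1e3).round(1))
o=robot.get_obs();print(o)
E
```

```text
232 206 [132 142 149] [0.4955 0.0553 0.069 ] xl,yl mm 11.7 45.3
232 210 [134 142 152] [0.4927 0.0545 0.0691] xl,yl mm 8.8 45.3
232 214 [133 142 151] [0.4901 0.0538 0.0697] xl,yl mm 6.1 45.4
232 218 [133 142 150] [0.4874 0.0531 0.0701] xl,yl mm 3.3 45.4
232 222 [133 141 150] [0.4842 0.0524 0.0693] xl,yl mm 0.0 45.6
232 226 [87 93 98] [0.4814 0.0516 0.0697] xl,yl mm -2.8 45.6
232 230 [86 92 97] [0.4786 0.0509 0.07  ] xl,yl mm -5.8 45.6
232 234 [86 91 96] [0.4759 0.0502 0.0705] xl,yl mm -8.6 45.7
232 238 [86 89 96] [0.4724 0.0494 0.0695] xl,yl mm -12.1 45.8
232 242 [84 89 95] [0.4695 0.0486 0.0696] xl,yl mm -15.2 45.9
232 246 [83 88 95] [0.4662 0.0478 0.0693] xl,yl mm -18.5 46.0
232 250 [67 71 76] [0.4634 0.047  0.0696] xl,yl mm -21.5 46.1
246 206 [54 57 60] [0.5005 0.0465 0.0755] xl,yl mm 14.1 35.5
246 210 [53 54 58] [0.4973 0.0457 0.0745] xl,yl mm 10.9 35.5
246 214 [53 53 57] [0.4949 0.045  0.0754] xl,yl mm 8.3 35.5
246 218 [52 51 56] [0.492  0.0442 0.0751] xl,yl mm 5.4 35.6
246 222 [51 52 56] [0.4891 0.0434 0.0747] xl,yl mm 2.3 35.6
246 226 [50 51 56] [0.4867 0.0428 0.0759] xl,yl mm 
[... 2571 characters left out ...]
,yl mm 13.2 21.9
{'time': 3.375, 'q': array([-1.54168288e-01,  5.30287606e-01,  1.86673811e+00,  7.30341465e-06,
        7.44458674e-01,  1.14283866e+00]), 'joint_velocities': array([-0.00057018, -0.00166078, -0.00108543, -0.00111521,  0.00090426,
       -0.00041609]), 'joint_torque': array([ 7.58808292e-04, -3.65406847e+01, -1.01370513e+01,  4.41334373e-02,
       -5.32215857e-02, -3.70909720e-05]), 'position': array([0.49032964, 0.03613604, 0.08521388]), 'tool_rot': array([9.90644911e-01, 1.36464856e-01, 5.25644937e-05, 1.31636938e-05]), 'ft_force': array([-0.26934128, -0.58991403,  0.55412029]), 'moment': array([ 0.02521184, -0.0230679 ,  0.01627135]), 'grip_width': 0.0005705424395398616}
```

```bash
python3 - <<'E'
from h import *
p,w=pts('s2')
for u in (256,259,262,265):
  for v in range(208,226,2):
    print(u,v,p[v,u],w[v,u].round(4))
p,w=pts('w1')
for u in (246,252,262,270):
  for v in range(224,244,3): print(u,v,p[v,u],w[v,u].round(4))
E
```

```text
256 208 [44 47 50] [0.4701 0.1233 0.2254]
256 210 [35 37 40] [0.4694 0.1261 0.221 ]
256 212 [24 26 29] [0.4688 0.1284 0.2158]
256 214 [12 15 14] [0.4695 0.1267 0.206 ]
256 216 [16 12 15] [0.471  0.1224 0.1929]
256 218 [26 27 29] [0.4725 0.1179 0.1795]
256 220 [28 28 32] [0.4981 0.0373 0.0733]
256 222 [73 78 81] [0.4959 0.0449 0.0734]
256 224 [127 140 140] [0.4951 0.0482 0.0681]
259 208 [47 49 52] [0.4631 0.1197 0.2236]
259 210 [30 33 36] [0.4616 0.1252 0.2223]
259 212 [22 24 25] [0.4627 0.1219 0.2107]
259 214 [12 10 11] [0.462  0.1244 0.2057]
259 216 [20 17 19] [0.4641 0.1178 0.19  ]
259 218 [21 24 25] [0.4636 0.1198 0.1843]
259 220 [25 25 27] [0.4875 0.0413 0.081 ]
259 222 [72 78 78] [0.487  0.0435 0.0746]
259 224 [127 139 142] [0.4852 0.0496 0.0728]
262 208 [43 47 51] [0.4564 0.1151 0.2207]
262 210 [31 35 37] [0.4544 0.1223 0.2212]
262 212 [23 23 25] [0.4539 0.1241 0.2156]
262 214 [17 14 16] [0.4551 0.1202 0.2032]
262 216 [16 18 20] [0.4563 0.1163 0.1907]
262 218 [13 18 17] [0.457  0.1141 0.18  ]
262 220 [14 18 18] [0.4803 0.0341 0.0752]
262 222 [44 47 48] [0.4782 0.0415 0.075 ]
26
[... 959 characters left out ...]
5 42 42] [0.451  0.0174 0.2418]
252 242 [43 41 40] [0.4506 0.0173 0.2445]
262 224 [161 153 148] [ 0.3609 -0.0179 -0.0008]
262 227 [161 154 148] [ 0.3561 -0.0193 -0.0022]
262 230 [161 153 148] [ 3.528e-01 -2.020e-02  1.000e-04]
262 233 [46 43 43] [0.4523 0.0122 0.2341]
262 236 [46 43 42] [0.4521 0.0122 0.2374]
262 239 [43 41 40] [0.4525 0.0124 0.242 ]
262 242 [42 40 39] [0.4522 0.0123 0.2449]
270 224 [150 144 139] [ 0.3644 -0.0281  0.0005]
270 227 [160 153 148] [ 0.3597 -0.0296 -0.0008]
270 230 [45 43 41] [0.4545 0.0082 0.2323]
270 233 [45 42 42] [0.4553 0.0086 0.2381]
270 236 [44 42 40] [0.455  0.0087 0.2412]
270 239 [42 39 38] [0.4548 0.0087 0.2444]
270 242 [40 38 36] [0.4552 0.009  0.2489]
```

By camera, the fingertips end at about z = 0.111 while the reported TCP is at 0.085. The wrist views at two heights agree on this 26 mm difference, and the rocker still tilts +0.2, so it hasn't been touched. I'll go down gently and watch the force.

>>> arm_command --pt "-0.2 0 0.5 0 0" --pt "-0.2 0 1.0 0 0" --pt "-0.2 0 1.5 0 0" --pt "-0.2 0 1.5 0 0"

```text
time: 3.88
position: [0.488, 0.0356, 0.0696]
tool_rot: [0.991, 0.136, -0.001, -0.0]
ft_force: [0.9, -0.2, -0.0]
grip_width: 0.0007
```

```bash
python3 - <<'E'
from h import *
print(robot.get_obs()['ft_force'],robot.get_obs()['position'])
snap('wrist','w3')
p,w=pts('w3')
for u in (252,262): 
  for v in range(206,244,3): print(u,v,p[v,u],w[v,u].round(4))
for u in range(280,345,10): print(u,w[225,u])
E
```

```text
[ 0.87826788 -0.23991348 -0.04941938] [0.48799706 0.03562288 0.06960234]
252 206 [55 56 61] [0.5049 0.0434 0.0759]
252 209 [57 57 61] [0.5025 0.0428 0.0744]
252 212 [56 57 60] [0.5011 0.0424 0.0758]
252 215 [55 54 60] [0.4988 0.0418 0.0749]
252 218 [54 54 58] [0.4974 0.0413 0.0759]
252 221 [82 83 88] [0.5019 0.0423 0.0915]
252 224 [128 128 135] [0.501  0.042  0.0936]
252 227 [130 129 136] [0.4991 0.0415 0.0933]
252 230 [128 128 136] [0.4972 0.041  0.0932]
252 233 [40 41 44] [0.4968 0.0409 0.0963]
252 236 [40 40 43] [0.4971 0.0409 0.1005]
252 239 [39 39 42] [0.4971 0.0408 0.1043]
252 242 [35 35 37] [0.4971 0.0408 0.1077]
262 206 [54 55 58] [0.5066 0.0376 0.0759]
262 209 [56 56 60] [0.5047 0.037  0.0759]
262 212 [54 55 59] [0.5026 0.0364 0.0752]
262 215 [54 56 60] [0.5012 0.036  0.0766]
262 218 [52 53 57] [0.4988 0.0353 0.0754]
262 221 [77 78 82] [0.5032 0.0368 0.091 ]
262 224 [128 128 135] [0.5023 0.0366 0.0932]
262 227 [129 128 136] [0.5002 0.036  0.0923]
262 230 [211 208 208] [0.4992 0.0357 0.0941]
262 233 [36 37 39] [0.4985 0.0356 0.0967]
262 236 [35 35 38] [0.4986 0.0357 0.1007]
262 239 [35 36 38] [0.4984 0.0357 0.1039]
262 242 [34 35 38] [0.4981 0.0356 0.1068]
280 [0.50370929 0.026374   0.09138837]
290 [0.50473206 0.02061833 0.09008754]
300 [0.50628937 0.01512375 0.09012476]
310 [0.50696011 0.00893518 0.08778165]
320 [0.5082566  0.00311399 0.08704302]
330 [ 0.50998341 -0.00233369  0.08748239]
340 [ 0.51112261 -0.00841157  0.08623902]
```

View pics/w3.png

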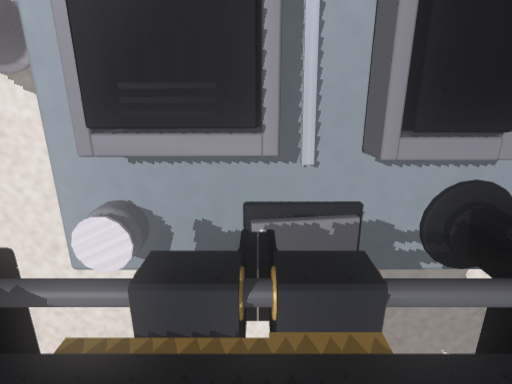

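The paddle's left end now sits right under the fingertips at (258,232) and has begun to drop. I'll keep pressing.

>>> arm_command --pt "0 0 0.4 0 0" --pt "0 0 0.8 0 0" --pt "0 0 1.0 0 0" --pt "0 0 1.0 0 0"

```text
time: 4.42
position: [0.4886, 0.0357, 0.0606]
tool_rot: [0.991, 0.136, 0.0, 0.0]
ft_force: [-0.4, 0.3, 5.4]
grip_width: 0.0009
```

```bash
python3 - <<'E'
from h import *
print(robot.get_obs()['ft_force'],robot.get_obs()['position'])
snap('wrist','w4')
p,w=pts('w4')
for v in (215,222):
  for u in range(250,355,10): print(u,v,p[v,u],w[v,u].round(4))
E
```

```text
[-0.41821647  0.29611581  5.37734187] [0.48857761 0.03566644 0.06060362]
250 215 [56 57 62] [0.5028 0.0438 0.0755]
260 215 [54 55 60] [0.5041 0.0381 0.0746]
270 215 [53 54 59] [0.5056 0.0324 0.0744]
280 215 [51 53 57] [0.5073 0.0268 0.0747]
290 215 [51 51 56] [0.5095 0.0215 0.0765]
300 215 [50 51 55] [0.5107 0.0156 0.0754]
310 215 [50 50 55] [0.5123 0.01   0.0755]
320 215 [49 51 55] [0.5142 0.0047 0.0765]
330 215 [48 50 55] [ 0.5155 -0.0012  0.0755]
340 215 [49 50 54] [ 0.5167 -0.0072  0.0745]
350 215 [50 51 56] [ 0.5187 -0.0124  0.0758]
250 222 [56 56 61] [0.4984 0.0426 0.0752]
260 222 [79 80 85] [0.5033 0.0379 0.0832]
270 222 [77 78 83] [0.5045 0.0324 0.0825]
280 222 [71 71 75] [0.5059 0.0269 0.082 ]
290 222 [54 55 59] [0.5078 0.0217 0.0831]
300 222 [35 37 40] [0.507  0.0146 0.0768]
310 222 [36 38 41] [0.5088 0.0092 0.0774]
320 222 [44 44 48] [0.5097 0.003  0.0756]
330 222 [44 45 50] [ 0.5117 -0.0023  0.0767]
340 222 [43 44 48] [ 0.5129 -0.0084  0.0755]
350 222 [43 45 49] [ 0.5147 -0.0137  0.0763]
```

View pics/w4.png

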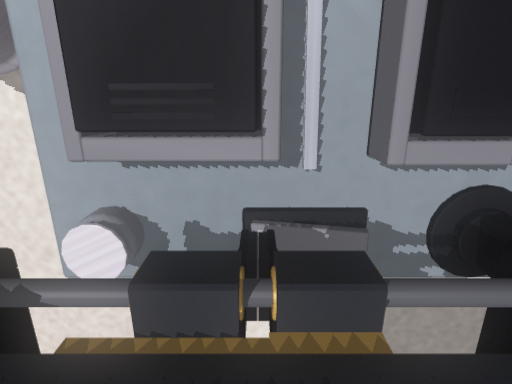

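The paddle's far edge now drops to the left (about (260,222)) and the force is 5.4 N, so the rocker is near its stop. One small extra press, then I'll lift and check.

>>> arm_command --pt "0 0 0.2 0 0" --pt "0 0 0.2 0 0"

```text
time: 4.72
position: [0.4887, 0.0357, 0.0602]
tool_rot: [0.991, 0.137, 0.001, 0.0]
ft_force: [-3.7, 1.9, 19.5]
grip_width: 0.0003
```

>>> arm_command --pt "-1 0 -4 0 0" --pt "-4.5 0 -9 0 0" --pt "-4.5 0 -12 0 0" --pt "-4.5 0 -12 0 0"

```text
time: 5.22
position: [0.4467, 0.0229, 0.1802]
tool_rot: [0.991, 0.136, 0.003, 0.001]
ft_force: [0.3, 0.3, -0.1]
grip_width: 0.0004
```

```bash
python3 - <<'E'
from h import *
snap('wrist','w5')
p,w=pts('w5'); o=robot.get_obs(); print(o['position'],o['ft_force'])
c=np.array([.4965,.0085]);yy=np.array([-.2706,.9627]);xx=np.array([.9627,.2706])
l=w[...,:2]-c; xl=l@xx; yl=l@yy
for y in np.arange(-.028,.03,.008):
    m=(abs(xl)<.008)&(abs(yl-y)<.003); print(y.round(3),m.sum(),np.nanmedian(w[m][:,2]))
g=p.max(2)
# plate by dark mask high z
h=w[...,2]; m=((g<45)&(h>.1)&(h<.113)).astype(np.uint8)
n,L,s,ce=cv2.connectedComponentsWithStats(m)
for i in range(1,n):
  if s[i,4]>300:
    q=w[L==i]; print(s[i],cv2.minAreaRect((q[:,:2]*1000).astype(np.float32)),np.median(q,0))
E
```

```text
[0.44565277 0.02312013 0.17882481] [-1.24556456  0.40648261 -0.1412729 ]
-0.028 132 0.0952759448380617
-0.02 129 0.09361399187811942
-0.012 132 0.09223329592655224
-0.004 786 0.29058178287943903
0.004 1007 0.29080528135534756
0.012 1017 0.2910808412185577
0.02 958 0.2910016761306218
0.028 123 0.08408972249363017
[ 146    0  110   56 5471] ((560.902099609375, 97.49353790283203), (36.96529769897461, 79.90459442138672), 15.735381126403809) [0.56258707 0.09375519 0.10783315]
[ 350    0   68   58 3603] ((597.47607421875, -33.11174774169922), (40.130088806152344, 45.52731704711914), 15.749007225036621) [ 0.59700809 -0.03245137  0.1078478 ]
[405 118  24  44 418] ((527.826904296875, -86.52767181396484), (34.739830017089844, 12.714473724365234), 6.079283714294434) [ 0.52858181 -0.08511124  0.10864106]
```

View pics/w5.png

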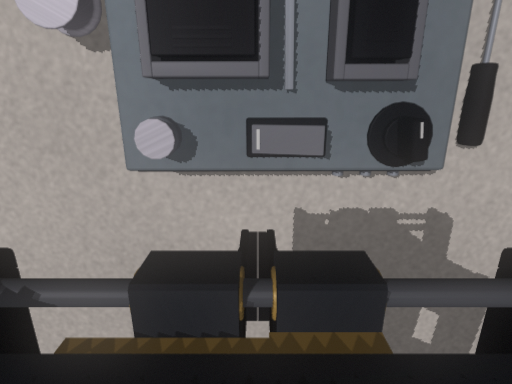

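The rocker is off: its right end is at z ≈ 0.095 and its left end at 0.084. The tin, tweezers and dial are where they were. The fuse plate's near edge is centred at about (0.578, -0.0385), so the press point is about (0.590, -0.035).

```bash
python3 - <<'E'
from h import *
rel([.5895,-.0352,.100])
E
```

```text
pos [0.44565277 0.02312013 0.17882481] yaw 15.68312897676158 rel cm [12.25428916  9.49189074  7.92480564]
```

>>> arm_command --pt "4.1 3.2 1 0 0" --pt "8.2 6.4 3 0 0" --pt "12.2 9.5 5.5 0 0" --pt "12.2 9.5 7.7 0 0" --pt "12.2 9.5 7.7 0 0"

```text
time: 5.9
position: [0.5854, -0.0346, 0.097]
tool_rot: [0.991, 0.136, -0.004, -0.002]
ft_force: [-0.9, 0.0, 0.2]
grip_width: 0.0002
```

```bash
python3 - <<'E'
from h import *
snap('wrist','w6')
rel([.5895,-.0352,.078]); print(robot.get_obs()['ft_force'])
p,w=pts('w6')
for u in (252,262): 
  for v in range(212,244,3): print(u,v,p[v,u],w[v,u].round(4))
E
```

```text
pos [ 0.58619679 -0.03455406  0.09860125] yaw 15.690948917591134 rel cm [0.3112059  0.15755824 2.05808821]
[0.10247159 0.74517934 0.11385202]
252 212 [45 45 50] [ 0.6006 -0.0274  0.1083]
252 215 [46 46 50] [ 0.5985 -0.028   0.1076]
252 218 [46 45 49] [ 0.5965 -0.0285  0.1075]
252 221 [49 48 52] [ 0.5949 -0.0289  0.108 ]
252 224 [47 46 50] [ 0.5927 -0.0295  0.1074]
252 227 [46 45 49] [ 0.5907 -0.0301  0.1072]
252 230 [49 49 52] [ 0.5898 -0.0304  0.1094]
252 233 [31 31 34] [ 0.5947 -0.0293  0.124 ]
252 236 [32 31 34] [ 0.5946 -0.0294  0.1277]
252 239 [29 28 30] [ 0.5949 -0.0294  0.1318]
252 242 [30 28 31] [ 0.5947 -0.0295  0.1349]
262 212 [46 46 51] [ 0.6018 -0.0332  0.1072]
262 215 [45 45 49] [ 0.6    -0.0337  0.1073]
262 218 [45 45 49] [ 0.5987 -0.0341  0.1087]
262 221 [49 48 52] [ 0.5969 -0.0346  0.1089]
262 224 [44 43 48] [ 0.5941 -0.0354  0.1068]
262 227 [44 43 49] [ 0.5927 -0.0358  0.1079]
262 230 [40 39 42] [ 0.5915 -0.0361  0.1095]
262 233 [29 27 30] [ 0.5962 -0.0347  0.124 ]
262 236 [27 27 29] [ 0.5964 -0.0345  0.1283]
262 239 [28 27 30] [ 0.5959 -0.0346  0.1309]
262 242 [27 27 30] [ 0.5969 -0.0343  0.1364]
```

View pics/w6.png

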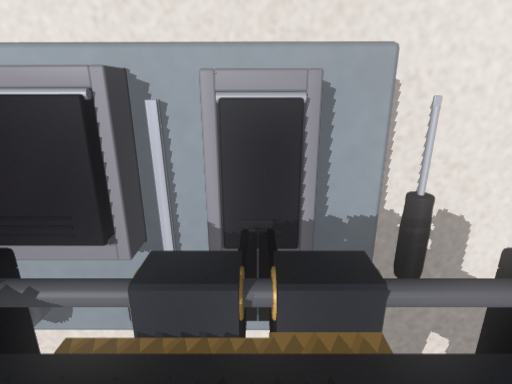

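The fingertips are centred over the near end of the fuse hatch at (258,235); the hatch spans columns 218–302. The tip is about 14 mm above the plate.

>>> arm_command --pt "0.2 0 0.7 0 0" --pt "0.2 0 1.2 0 0" --pt "0.2 0 1.5 0 0" --pt "0.2 0 1.7 0 0" --pt "0.2 0 1.7 0 0"

```text
time: 6.58
position: [0.5901, -0.0345, 0.0842]
tool_rot: [0.991, 0.136, 0.0, 0.0]
ft_force: [0.1, 0.9, -0.1]
grip_width: 0.0006
```

>>> arm_command --pt "0 0 0.3 0 0" --pt "0 0 0.5 0 0" --pt "0 0 0.6 0 0" --pt "0 0 0.6 0 0"

```text
time: 7.08
position: [0.5904, -0.0347, 0.0794]
tool_rot: [0.991, 0.137, 0.0, 0.0]
ft_force: [-2.6, -0.3, 8.8]
grip_width: 0.0009
```

8.8 N means the hatch is past the latch and on its firm stop. Now I'll lift quickly and back off towards the front.

>>> arm_command --pt "-1 0 -5.5 0 0" --pt "-4.5 0 -10 0 0" --pt "-9.5 0 -12 0 0" --pt "-14 0 -13 0 0" --pt "-14 0 -13 0 0"

```text
time: 7.7
position: [0.4526, -0.0723, 0.2087]
tool_rot: [0.991, 0.135, -0.0, -0.0]
ft_force: [0.5, 0.7, -0.3]
grip_width: 0.0009
```

>>> arm_command --pt "0 0 0 0 0" --pt "0 0 0 0 0" --pt "0 0 0 0 0" --pt "0 0 0 0 0" --pt "0 0 0 0 0"

```text
time: 8.32
position: [0.4555, -0.0722, 0.2079]
tool_rot: [0.991, 0.137, -0.0, -0.0]
ft_force: [1.1, -1.2, -0.6]
grip_width: 0.0006
```

```bash
python3 - <<'E'
from h import *
snap('wrist','w7');snap('side','s7')
b=cv2.imread('pics/s7.png')[150:300,170:310]
cv2.imwrite('pics/s7c.png',cv2.resize(b,None,fx=4,fy=4,interpolation=cv2.INTER_CUBIC))
o=robot.get_obs(); print(o['time'],o['position'],o['ft_force'])
E
```

```text
8.425 [ 0.45537317 -0.07231231  0.20805191] [ 0.19543154 -0.0346321   0.97092332]
```

View pics/w7.png

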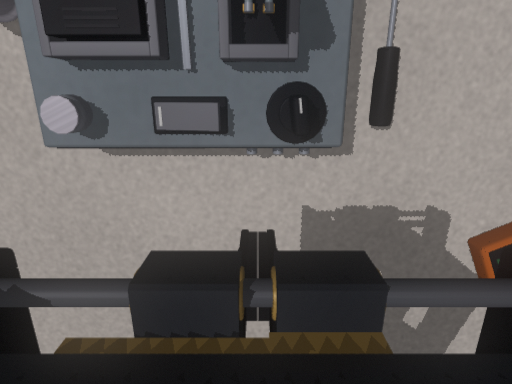

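View pics/s7c.png

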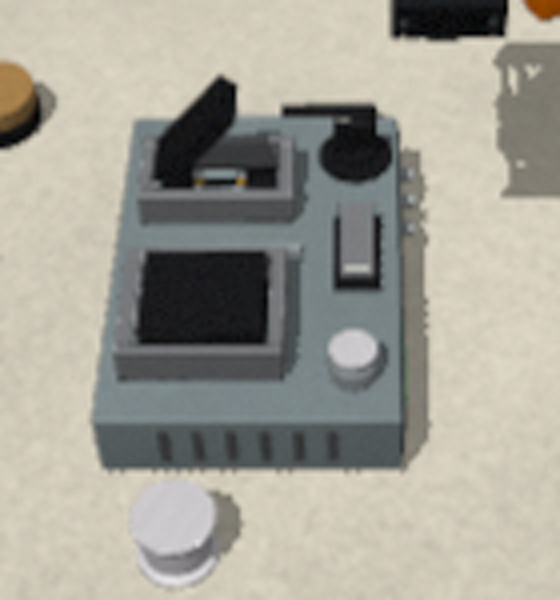

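The side view shows the fuse hatch standing open at crop (200,130), with the fuses visible in the bay. The battery hatch is flat, and the tin, spool and tweezers haven't moved. I'll measure the angles and allow some settling time.

>>> arm_command --pt "-1 0 -1 0 0" --pt "-1 0 -1 0 0" --pt "-1 0 -1 0 0" --pt "-1 0 -1 0 0" --pt "-1 0 -1 0 0"

```text
time: 9.05
position: [0.4457, -0.075, 0.2181]
tool_rot: [0.991, 0.136, -0.0, -0.0]
ft_force: [-0.3, -0.1, 0.2]
grip_width: 0.0001
```

```bash
python3 - <<'E'
from h import *
snap('side','s8'); snap('top','t8')
yy=np.array([-.2706,.9627]);xx=np.array([.9627,.2706])
for f in('top1','t8','s8','side1'):
    p,w=pts(f); 
    def loc(c): l=w[...,:2]-np.array(c); return l@xx,l@yy
    x,y=loc([.4965,.0085])
    for s in(-.024,.024):
        m=(abs(x)<.008)&(abs(y-s)<.005); print(f,'rocker',s,np.nanmedian(w[m][:,2]))
    x,y=loc([.6605,-.0135]); m=(abs(y)<.018)&(x>-.1)&(x<.02)&(w[...,2]>.108)&(w[...,2]<.2)&(p.max(2)<60)
    if m.sum()>20:
        a=np.polyfit(x[m],w[m][:,2],1)[0]; print(' fuse n',m.sum(),'z max',np.nanpercentile(w[m][:,2],97),'angle',-np.arctan(a))
    x,y=loc([.5834,.1051]); m=(abs(x)<.04)&(abs(y)<.035)&(w[...,2]<.2); print(' batt slope',np.polyfit(x[m],w[m][:,2],1))
    for nm,c in dict(tin=(.462,.118)).items():
        m=(np.hypot(w[...,0]-c[0],w[...,1]-c[1])<.03)&(w[...,2]>.092)&(w[...,2]<.11); print(' tin',np.nanmedian(w[m],0))
print(robot.get_obs()['ft_force'],robot.get_obs()['time'])
E
```

```text
top1 rocker -0.024 0.08417264057981977
top1 rocker 0.024 0.09335545720400962
 fuse n 142 z max 0.11472798991884312 angle 0.0017318813862934558
 batt slope [0.03921744 0.10742891]
 tin [0.46593719 0.11865185 0.09917243]
t8 rocker -0.024 nan
t8 rocker 0.024 0.08256809966386647
 fuse n 148 z max 0.17712285612540865 angle 0.7882253393388757
 batt slope [0.01100963 0.10766634]
 tin [0.46614493 0.11882414 0.09962601]
s8 rocker -0.024 0.09475325717422528
s8 rocker 0.024 0.08459307222046869
 fuse n 166 z max 0.17643281360601415 angle 0.7995687863634502
 batt slope [0.00950035 0.10846411]
 tin [0.46836348 0.12114201 0.10022866]
side1 rocker -0.024 0.084864111320821
side1 rocker 0.024 0.09394293462557146
 fuse n 145 z max 0.11258527307834905 angle 0.007540259830509488
 batt slope [0.0015869  0.10844428]
 tin [0.46890217 0.12045109 0.10023199]
[ 0.25116614  0.70003601 -0.05712386] 9.15
  return np.nanmean(a, axis, out=out, keepdims=keepdims)
```

```bash
python3 -c "
from rig import robot
print(robot.hand_in())"
```

```text
the job is handed in; nothing more can be done
None
```

The rocker is off, the fuse hatch popped and is standing open, and I handed the job in at about 9.2 s. I pressed the rocker's raised left end over, then pressed the near end of the fuse hatch once (8.8 N) and backed straight off.

Last checks, from the side and top cameras:
- **Rocker:** the left end is at z ≈ 0.084 and the right end at ≈ 0.095, the reverse of the start, so it is off.
- **Fuse hatch:** its top edge is at z ≈ 0.177. The slope fit gave only 0.79–0.80 rad, not far above the 0.75 limit. The edge height fits about 0.9 rad, and I think the fit reads low.
- **Battery hatch:** flat, with no measurable tilt.
- **Loose things:** the tin moved under 1 mm by measurement. The tweezers, spool and screwdriver look unmoved in the pictures. I did not measure those three, and did not check the cutters or multimeter.
- **Robot:** clear of everything, with a contact force of about 0 N.

**Disagreement:** the reported TCP was about 24–26 mm below the fingertips as the cameras saw them. My first descent to the rocker therefore stopped short without touching it. I then worked from the camera-measured tip height and the contact force.

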